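Pack out a battery case to the height gauge

ROBOT

A 6-joint arm with a two-finger parallel gripper is mounted at the origin on the work surface. World frame = base frame: x ahead of the robot, y to its left, z up, the work surface at z = 0. Lengths are in m, angles in rad, forces in N, time in s.
With the tool pointing down it reaches from about 0.35 to 0.975 m from the base axis. Payload 7.1 kg.
Tool frame: the origin (TCP) lies midway between the tips of the shut fingers; the grasp point (between the pads) lies 19 mm behind it; z points along the fingers, y is the direction in which the jaws open and shut (so a half turn about z gives the same grasp; the last joint's range is limited). The gripper opens to 88 mm and grips with 3 to 60 N. Pads are 20 mm wide; open, the fingers measure 115 mm over their backs; the gripper's body (75 mm by 178 mm) begins 61 mm behind the grasp point.
Start: joints at [1.154, 0.423, 1.63, -0, 1.089, -0.019], TCP at [0.242, 0.576, 0.223] pointing down, gripper open.
Joint ranges: [-3, 3], [-0.9, 2.11], [0.09, 2.58], [-1.31, 4.45], [0.11, 2.69], [-2.54, 2.54]. Speed limits (rad/s): [2.39, 2.39, 3.01, 3.14, 3.14, 3.14].

INTERFACE

Orientations are given as a 3x3 rotation matrix whose columns are the frame's x, y, z axes.
In Python, from plant import * gives the robot as it stands.
- The arm moves only by the tool play_rows, never from a script. Its argument "steps" is a list of rows, each a list of 2 entries, a list of its own where there are three numbers: the shift along the tool's x, y, z in mm, then the turn, a rotation vector about the tool's x, y, z in degrees. In form: [[[x, y, z], [rx, ry, rz]], ...]. A call has 1 to 8 rows; each row shifts and turns the commanded pose from where the row before left it, along the tool's axes as they then stand; what a row does not reach is not made up. A row lasts 1/12 s, in which the tool goes at most 41.7 mm and 7.16 degrees, less where a joint would pass 70% of its speed; a pose out of reach is approached as far as the arm can. A call is refused whole if a number of a shift passes 41.7 or a number of a turn 7.16, either way. A call with a gripper value outside its range is refused whole. "gripper" is the opening, from 0 (shut) to 1 (fully open), set as the call begins (left out, the last holds). The fingers move at their own pace and stop on an object; "grip_force" is the grip in N (left out, the last holds). Time passes only in rows, so rows that do not move let the fingers close. It gives the time, the measured TCP pose, the force and the opening at its end, in the units of the state.
- get_state(): the state, without advancing time (a new reading comes with each control period).
- capture(name): name is "side" or "top"; returns the picture (400x640x3 uint8, red, green, blue); there is no depth.
- calibration(name): a dict with "fx", "fy", "cx", "cy" (pixels), "dist_coeffs" ([k1, k2, p1, p2, k3] as OpenCV has them; the pictures are not rectified), "rvec" (rotation vector, rad) and "tvec" (3), from world to camera coordinates, as OpenCV has them. Camera axes: x right, y down, z forward; pixel columns grow to the right and rows downward; lengths in m; the calibration is good to about 2 mm. A picture is of the moment at which its call begins. calibration takes no time and is no camera call.
- close_job(): hands the job in, once; it reports no verdict.
Trained networks look in the newest picture that a camera, given by its name, has taken for a name from the list of things; names that differ only in an ending like _2 or _b are one class to them, and where a whole thing is asked for, a point or a joint stands for the part that bears it (a point fixed in the world has none). Each returns a list of dicts, best first, with "p" (0 to 1); they miss things now and then, are a little off and sometimes report something else, mostly with a low value. They report only what shows in the picture. A call takes as long as a camera call. They do not tell look-alikes from the thing itself.
- boxes_of(camera, query): "uv" ([column, row] in pixels, amid what is visible of it).
- outline_of(camera, query): "region" (400x640 bool, what is visible of it) and "uv" ([column, row] in pixels, amid what is visible of it).
The state is a dict: "time": time; "joint_positions": joint angles; "joint_velocities": joint speeds; "joint_efforts": joint torques, N m; "eef_pos": TCP position; "eef_rot": TCP orientation; "wrist_force": force on the tool from outside, world axes, zero at the start; "torque": the same for the moment, N m; "opening": finger opening in m.
Only numpy, scipy, OpenCV 4.12 (cv2) and the standard library are available. Lean on these libraries where they do the work, as an engineer would, in place of code of your own. Each camera call takes 0.05 s, during which the arm holds its last target.

TASK

The height gauge is set to the inside depth of the case cover. On the battery pack in the case tray beside it, lay fibreglass packing boards flat, square and centred over the tray, until the top of the stack is level with the underside of the gauge's scriber, and stop there: leave the unused boards out on the bench. Do not press hard on the cells, and do not shift the gauge, the packs or the other things on the bench.

Things in the scene. Friction and masses are not known exactly. Their poses are not given: they have to be found in the camera images.
- board1: one of four identical plain fibreglass packing boards (straw-coloured), 54 x 80 x 8 mm, 65 g, lying flat on the bench. Origin: centre of the underside; x along the 54 mm width, y along the 80 mm length, z up
- board2: one of four identical plain fibreglass packing boards (straw-coloured), 54 x 80 x 8 mm, 65 g, lying flat on the bench. Origin: centre of the underside; x along the 54 mm width, y along the 80 mm length, z up
- board3: one of four identical plain fibreglass packing boards (straw-coloured), 54 x 80 x 8 mm, 65 g, lying flat on the bench. Origin: centre of the underside; x along the 54 mm width, y along the 80 mm length, z up
- board4: one of four identical plain fibreglass packing boards (straw-coloured), 54 x 80 x 8 mm, 65 g, lying flat on the bench. Origin: centre of the underside; x along the 54 mm width, y along the 80 mm length, z up
- tray: the case tray beside the gauge, fixed: shallow open aluminium tray, outside 90 x 108 x 14 mm high, walls and floor 2 mm; a pack lies in it with 5 to 13 mm play all round. A second such tray with the other pack stands further out, away from the gauge. Origin: centre of underside; x along the 90 mm, y along the 108 mm towards the gauge, z up. Boards go with x, y along the tray's, either way round
- pack_low: flat battery pack, 70 x 84 mm and 20 mm high, four thin pale green cells lying side by side between black plastic end holders with two pale strips over the cells; flat on top. It lies either in the tray to work on or in the other one. Origin: centre of the underside; x along the 70 mm, y along the 84 mm, z up; 2 mm above the bench when in a tray
- pack_high: flat battery pack, 70 x 84 mm and 28 mm high, three thicker pale green cells lying side by side between black plastic end holders with two pale strips over the cells; flat on top. It lies in whichever tray pack_low does not. Origin: centre of the underside; x along the 70 mm, y along the 84 mm, z up; 2 mm above the bench when in a tray
- gauge: small height gauge standing loose on the bench beyond the tray's +y end: grey iron base 56 x 64 x 22 mm, upright steel beam to 170 mm, slider with a flat steel scriber that points (along the gauge's -y) at the stack's end. Origin: centre of the base's underside; z up
- gauge_mark (a point): the mark: underside of the scriber's tip, 46 mm above the bench, about 20 to 32 mm short of the boards' end when they lie centred in the tray; 68 mm along the gauge's -y from its origin. The scriber is 9 mm wide and 5 mm thick. The number of boards needed follows from the pack in the tray
- tape: bystander: small black roll of tape, 46 mm across, 18 mm high, among the boards. Origin: centre of the underside
- screwdriver: bystander: screwdriver, 170 mm long, lying beyond the boards. Origin: on its underside
- cutters: bystander: flush cutters with orange grips, 110 mm long, lying on the left. Origin: on the underside near the joint
- tub: bystander: small white open tub, 54 mm across, 22 mm high. Origin: centre of the underside
- multimeter: bystander: black and grey multimeter, 178 x 88 x 36 mm, lying on the right. Origin: centre of the underside
- cell_brick: bystander: block of eight upright green cells, 75 x 38 x 65 mm high, on the right. Origin: centre of the underside
- circuit_board: bystander: battery protection circuit board, 52 x 70 mm, 11 mm high with its aluminium heat sink, green, between robot and tray. Origin: centre of the underside
Mind the look-alikes: they are no part of the job. What is shaped like the gauge but blue or red is not meant.

How it is judged:
At the end, for the whole second after the job is handed in: Top board level with the scriber's underside within 3 mm, none higher; each stacked board flat, centred on the tray within 14 mm along its x and 12 mm along its y, square within 0.17 rad; unused boards over 100 mm (centre to centre) from the tray; boards at rest, released ((((x of board1 in the frame of tray between -0.014 and 0.014 m and y of board1 in the frame of tray between -0.012 and 0.012 m and angle between the y axis of board1 and the y axis of tray, either way round below 0.17 rad and angle between board1's own z axis and vertical below 0.05 rad) and z of board1 in the frame of gauge_mark between -0.011 and -0.005 m) or ((x of board2 in the frame of tray between -0.014 and 0.014 m and y of board2 in the frame of tray between -0.012 and 0.012 m and angle between the y axis of board2 and the y axis of tray, either way round below 0.17 rad and angle between board2's own z axis and vertical below 0.05 rad) and z of board2 in the frame of gauge_mark between -0.011 and -0.005 m) or ((x of board3 in the frame of tray between -0.014 and 0.014 m and y of board3 in the frame of tray between -0.012 and 0.012 m and angle between the y axis of board3 and the y axis of tray, either way round below 0.17 rad and angle between board3's own z axis and vertical below 0.05 rad) and z of board3 in the frame of gauge_mark between -0.011 and -0.005 m) or ((x of board4 in the frame of tray between -0.014 and 0.014 m and y of board4 in the frame of tray between -0.012 and 0.012 m and angle between the y axis of board4 and the y axis of tray, either way round below 0.17 rad and angle between board4's own z axis and vertical below 0.05 rad) and z of board4 in the frame of gauge_mark between -0.011 and -0.005 m)) and ((x of board1 in the frame of tray between -0.014 and 0.014 m and y of board1 in the frame of tray between -0.012 and 0.012 m and angle between the y axis of board1 and the y axis of tray, either way round below 0.17 rad and angle between board1's own z axis and vertical below 0.05 rad) or horizontal distance between board1 and tray above 0.1 m) and z of each of board1, board2, board3, board4 in the frame of gauge_mark below -0.005 m and linear speed of each of board1, board2, board3, board4 below 0.02 m/s and ((x of board2 in the frame of tray between -0.014 and 0.014 m and y of board2 in the frame of tray between -0.012 and 0.012 m and angle between the y axis of board2 and the y axis of tray, either way round below 0.17 rad and angle between board2's own z axis and vertical below 0.05 rad) or horizontal distance between board2 and tray above 0.1 m) and ((x of board3 in the frame of tray between -0.014 and 0.014 m and y of board3 in the frame of tray between -0.012 and 0.012 m and angle between the y axis of board3 and the y axis of tray, either way round below 0.17 rad and angle between board3's own z axis and vertical below 0.05 rad) or horizontal distance between board3 and tray above 0.1 m) and ((x of board4 in the frame of tray between -0.014 and 0.014 m and y of board4 in the frame of tray between -0.012 and 0.012 m and angle between the y axis of board4 and the y axis of tray, either way round below 0.17 rad and angle between board4's own z axis and vertical below 0.05 rad) or horizontal distance between board4 and tray above 0.1 m)); the robot touches nothing.
It fails at once if the height gauge is shifted by more than 10 mm or tipped (distance of gauge from where it was at the start of the episode above 0.01 m or angle between gauge's own z axis and vertical above 0.1 rad).
It fails at once if a battery pack is pressed or hit with more than 45 N (contact force between any of pack_low, pack_high and anything else above 45 N).
It fails at once if a battery pack is shifted by more than 20 mm (distance of any of pack_low, pack_high from where it was at the start of the episode above 0.02 m).
It fails at once if one of the other things on the bench is shifted by more than 30 mm (distance of any of tape, screwdriver, cutters, tub, multimeter, cell_brick, circuit_board from where it was at the start of the episode above 0.03 m).
It also fails if it takes over 66 s, if anything falls off the work surface, if the arm or the gripper's body presses on something with over 40 N, if the wrist force passes 120 N, or if a joint passes its speed limit or range.

## Working session

There is one attempt and no reset: what is moved stays moved. The work goes in short steps, Python scripts to look and compute and a tool call to move; the robot and the scene stay as the last step left them, time stands still between calls to the robot, and variables do not carry over. Pictures are saved under pics/ and viewed, and the job is handed in when it is done.

Besides the shell and the picture viewer there is one more tool, called as name([rows], argument=value, ...), one row to a line, values as JSON. play_rows: Moves the arm, as the interface text tells. Its arguments: {"type":"object","properties":{"steps":{"type":"array","items":{"type":"array"}},"gripper":{"type":"number"},"grip_force":{"type":"number"}},"required":["steps"]}

```bash
ls; mkdir -p pics; python3 - <<'E'
from plant import *
import cv2
for n in ("side","top"):
    im=capture(n); cv2.imwrite(f"pics/{n}0.png",im[:,:,::-1]); c=calibration(n); print(n,c)
s=get_state(); print(s['time'],s['eef_pos'],s['eef_rot'],s['opening'])
E
```

```text
pics
side {'fx': 456.80555434854904, 'fy': 456.80555434854904, 'cx': 315.5244845673716, 'cy': 194.59386506073548, 'dist_coeffs': array([-0.02904988,  0.        ,  0.        ,  0.        ,  0.        ]), 'rvec': array([ 2.03454101, -0.69462494,  0.35804897]), 'tvec': array([-0.47405935,  0.23788678,  1.04553764])}
top {'fx': 429.59838358181867, 'fy': 429.59838358181867, 'cx': 319.40924659296627, 'cy': 196.57814032354455, 'dist_coeffs': array([-0.05612151,  0.        ,  0.        ,  0.        ,  0.        ]), 'rvec': array([ 2.13397602, -2.17735089,  0.16612709]), 'tvec': array([-0.0217676 ,  0.59957698,  1.26930418])}
0.1 [0.24188272 0.57577475 0.22198883] [[-9.21932732e-01  3.87349612e-01 -5.62067141e-04]
 [ 3.87350018e-01  9.21931894e-01 -1.24361704e-03]
 [ 3.64730449e-05 -1.36424797e-03 -9.99999069e-01]] 0.08817898091222243
```

View pics/top0.png

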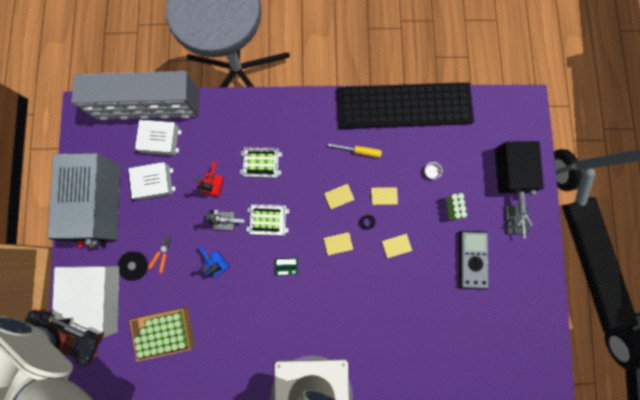

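View pics/side0.png

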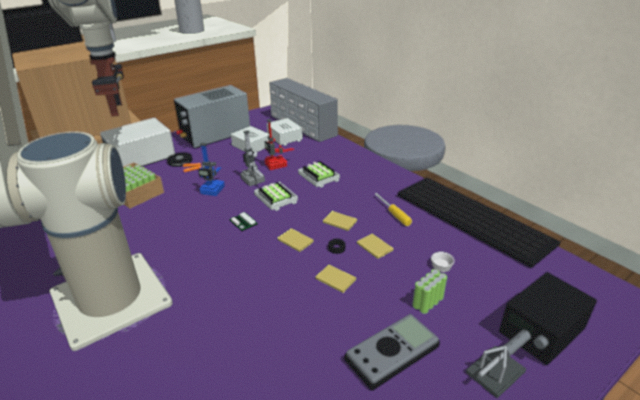

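The top view shows four straw-coloured boards at (339,196), (385,196), (338,243) and (397,245), with the tape at (368,222). The grey gauge is at (222,219). Its look-alikes are red at (210,183) and blue at (213,262). The tray to work on is at (268,220) and the other at (261,162). Next I'll take close crops.

```bash
python3 - <<'E'
import cv2,numpy as np
a=cv2.imread("pics/top0.png"); b=cv2.imread("pics/side0.png")
A=cv2.resize(a[140:280,190:330],(600,600),interpolation=cv2.INTER_CUBIC)
cv2.imwrite("pics/c_top.png",A)
B=cv2.resize(b[120:220,180:350],(800,470),interpolation=cv2.INTER_CUBIC)
cv2.imwrite("pics/c_side.png",B)
C=cv2.resize(a[170:270,310:430],(720,600),interpolation=cv2.INTER_CUBIC)
cv2.imwrite("pics/c_boards.png",C)
E
```

```text
(no output)
```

View pics/c_top.png

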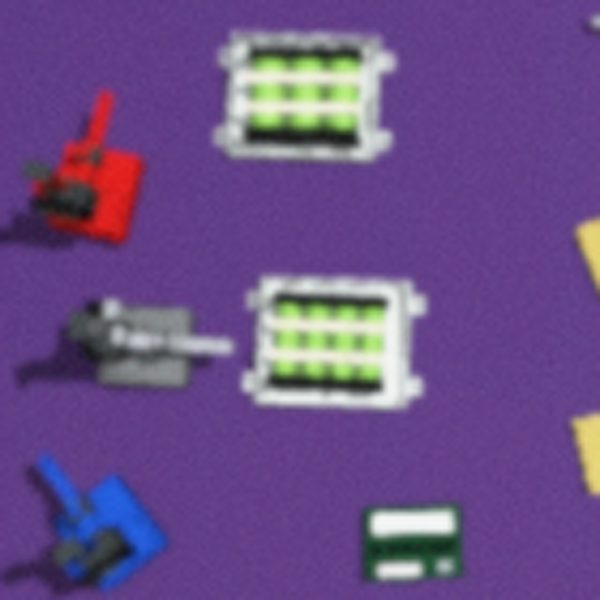

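View pics/c_side.png

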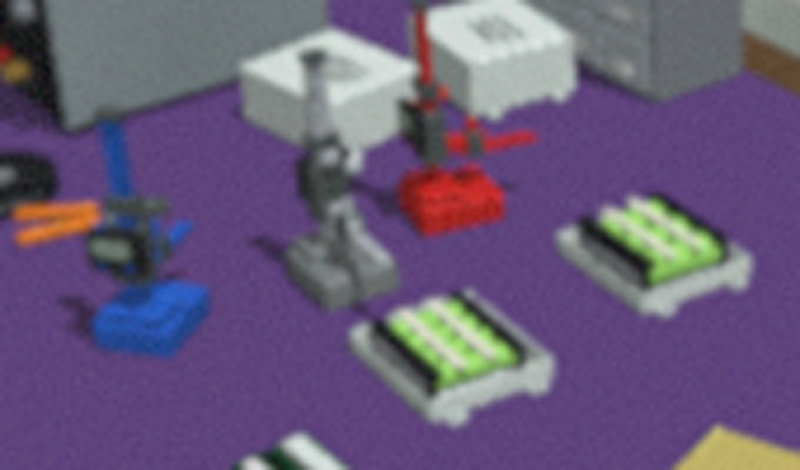

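View pics/c_boards.png

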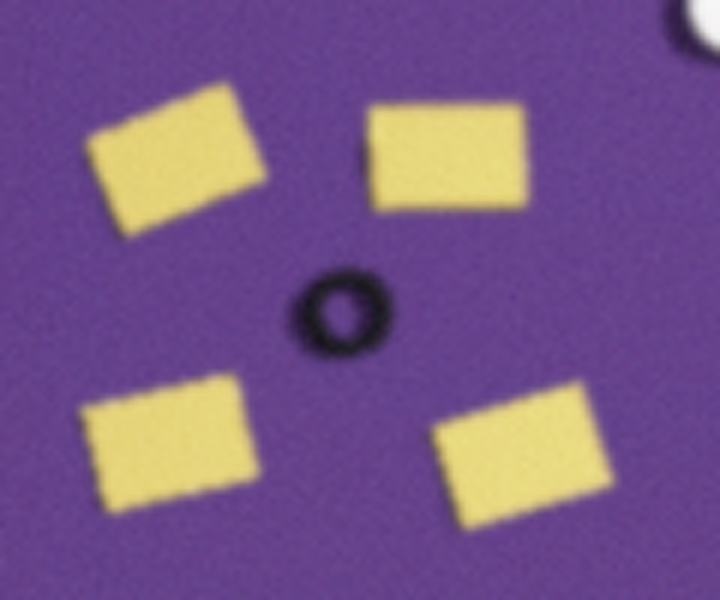

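The pack in the tray beside the grey gauge (crop 170–385, 280–400) has four cells, so it is pack_low and its top is at 22 mm. The mark is 24 mm above that, which means 3 boards. Next I'll measure the poses.

```bash
cat > h.py <<'E'
import numpy as np,cv2
from plant import *
def toworld(name,uv,z):
    c=calibration(name); K=np.array([[c['fx'],0,c['cx']],[0,c['fy'],c['cy']],[0,0,1]])
    p=cv2.undistortPoints(np.array(uv,float).reshape(-1,1,2),K,np.array(c['dist_coeffs'])).reshape(-1,2)
    R=cv2.Rodrigues(np.array(c['rvec']))[0]; t=np.array(c['tvec'])
    d=np.c_[p,np.ones(len(p))]@R; o=-R.T@t
    s=(z-o[2])/d[:,2]; return (o+d*s[:,None])[:,:2]
def topix(name,X):
    c=calibration(name); K=np.array([[c['fx'],0,c['cx']],[0,c['fy'],c['cy']],[0,0,1]])
    return cv2.projectPoints(np.array(X,float).reshape(-1,1,3),np.array(c['rvec']),np.array(c['tvec']),K,np.array(c['dist_coeffs']))[0].reshape(-1,2)
def rect(W):
    (c,(w,h),a)=cv2.minAreaRect((W*1000).astype(np.float32).reshape(-1,1,2))
    if w>h: a+=90;w,h=h,w   # a = direction of short side
    a=(a+90)%180-90
    return np.round(c,1),round(w,1),round(h,1),round(a,1)
def boards(name,z=.008):
    im=capture(name); hsv=cv2.cvtColor(im,cv2.COLOR_RGB2HSV)
    up=cv2.resize(im,None,fx=4,fy=4,interpolation=cv2.INTER_CUBIC); hsv=cv2.cvtColor(up,cv2.COLOR_RGB2HSV)
    m=((hsv[...,0]>18)&(hsv[...,0]<33)&(hsv[...,1]>60)&(hsv[...,2]>150)).astype(np.uint8)
    cs,_=cv2.findContours(m,cv2.RETR_EXTERNAL,cv2.CHAIN_APPROX_NONE); out=[]
    for c in cs:
        if cv2.contourArea(c)<2500: continue
        uv=(c.reshape(-1,2)+.5)/4-.5
        out.append((uv.mean(0).round(),uv))
    return im,out
E
python3 - <<'E'
from h import *
for n in ("top","side"):
    im,o=boards(n)
    for u,uv in o: print(n,u,*rect(toworld(n,uv,.008)))
for n in ("top","side"):
  for q in ("board1","tray","gauge","pack_low","gauge_mark"):
    r=outline_of(n,q)
    for d in r[:5]:
        ys,xs=np.nonzero(d['region']); print(n,q,round(d['p'],2),np.round(d['uv']),len(xs),end=' ')
        if len(xs)>3:
            uv=np.c_[xs,ys]
            print(rect(toworld(n,uv,{'tray':.014,'pack_low':.022}.get(q,.008))), end='')
        print()
E
```

```text
top [396. 246.] [ 446.3 -269.4] 53.9 80.9 15.2
top [338. 243.] [456.7 -88. ] 53.6 80.5 11.8
top [384. 196.] [ 603.  -236.9] 53.2 81.1 -0.4
top [339. 196.] [604.  -94.6] 54.0 80.6 21.3
top [367. 151.] [ 748.1 -189.9] 23.6 87.1 -12.3
side [336. 277.] [ 447.2 -273.9] 56.8 83.8 15.0
side [375. 245.] [ 604.1 -242.9] 55.4 86.0 -0.5
side [295. 239.] [457.7 -92.4] 56.0 85.7 12.0
side [340. 220.] [605.3 -97.9] 56.9 83.6 21.6
side [401. 214.] [ 758.6 -185. ] 28.9 109.6 -16.0
top board1 0.93 [389. 195.] 449 (array([ 603.4, -239. ]), 54.0, 79.6, -1.1)
top board1 0.9 [338. 197.] 444 (array([605.2, -95.9]), 56.7, 80.5, 23.6)
top board1 0.68 [396. 248.] 415 (array([ 447.1, -270. ]), 53.3, 77.5, 13.6)
top board1 0.59 [339. 244.] 450 (array([456.8, -89. ]), 54.4, 79.7, 12.4)
top tray 0.87 [267. 232.] 505 (array([536.2, 129.5]), 93.1, 124.7, -1.1)
top tray 0.64 [472. 260.] 1645 (array([ 397.6, -505.9]), 88.8, 176.8, 86.4)
top gauge 0.75 [224. 220.] 493 (array([536., 265.]), 56.3, 114.7, -7.7)
top gauge 0.62 [208. 182.] 506 (array([655.6, 303.9]), 83.9, 87.6, 41.4)
top gauge 0.55 [210. 266.] 441 (array
[... 575 characters left out ...]
ide board1 0.74 [336. 277.] 657 (array([ 445.3, -273.6]), 64.0, 86.1, 15.3)
side tray 0.42 [428. 290.] 974 (array([ 580.5, -442.5]), 63.0, 146.5, -57.8)
side gauge 0.84 [246. 168.] 622 (array([602. , 422.5]), 71.9, 434.1, -22.4)
side gauge 0.65 [207. 179.] 716 (array([460. , 426.2]), 79.3, 394.2, -23.1)
side gauge 0.62 [272. 157.] 518 (array([749.1, 440.6]), 96.4, 427.5, -33.1)
side pack_low 0.78 [274. 192.] 477 (array([528.8, 121.1]), 89.8, 103.1, -1.3)
side gauge_mark 0.84 [252. 167.] 605 (array([602.7, 423.7]), 72.7, 431.5, -22.6)
side gauge_mark 0.8 [208. 177.] 701 (array([458.3, 427.1]), 77.7, 394.9, -21.7)
side gauge_mark 0.72 [273. 152.] 529 (array([748.6, 441.6]), 94.4, 428.4, -31.7)
```

```bash
cat > ov.py <<'E'
from h import *
import sys
cx,cy,a=map(float,sys.argv[1:4]); a=np.radians(a)
for n,(x0,y0,x1,y1) in {'top':(235,190,305,250),'side':(240,165,310,225)}.items():
    im=cv2.imread(f'pics/{n}0.png'); f=10 
    cr=cv2.resize(im[y0:y1,x0:x1],None,fx=f,fy=f,interpolation=cv2.INTER_CUBIC)
    R=np.array([[np.cos(a),-np.sin(a)],[np.sin(a),np.cos(a)]])
    for z,col in ((.014,(0,0,255)),(0,(255,255,0))):
        P=np.array([[-45,-54],[45,-54],[45,54],[-45,54]])*.001@R.T+[cx,cy]
        u=topix(n,np.c_[P,np.full(4,z)]); u=(u+.5-[x0,y0])*f
        cv2.polylines(cr,[u.astype(np.int32)],True,col,1)
    cv2.imwrite(f'pics/ov_{n}_{sys.argv[4]}.png',cr)
E
python3 ov.py .536 .127 -3 a
```

```text
(no output)
```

View pics/ov_top_a.png

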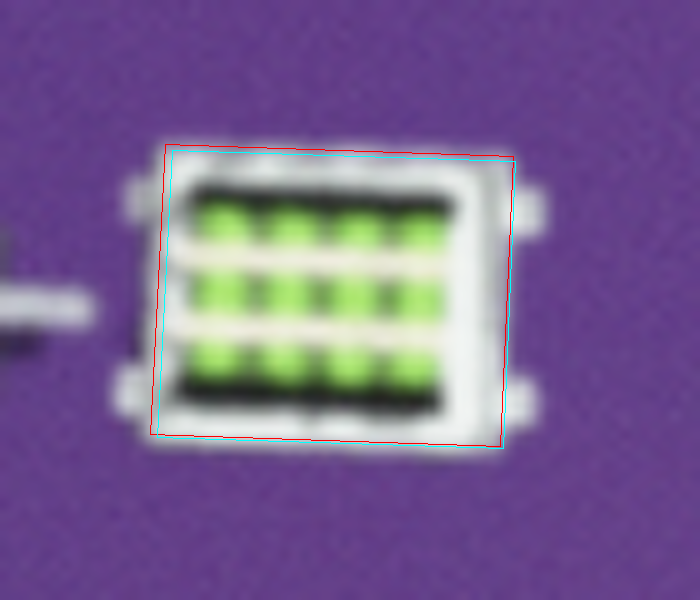

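View pics/ov_side_a.png

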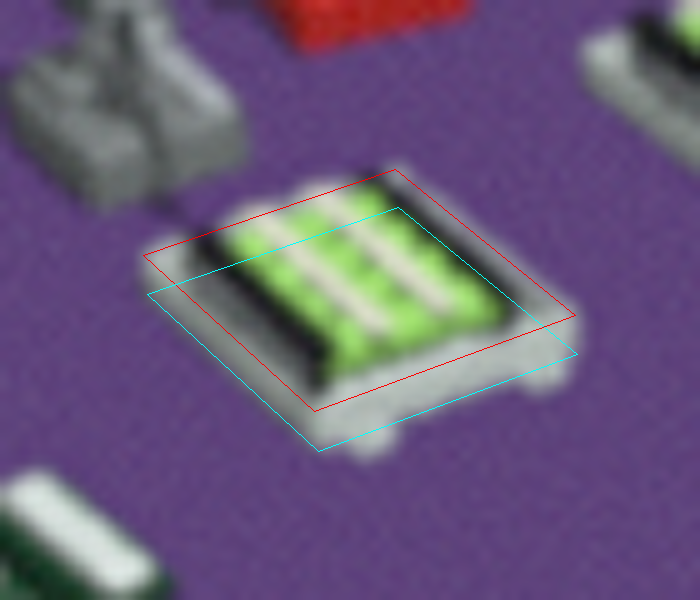

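The tray model fits both pictures: centre (0.5355, 0.1275), angle -3°. I'm choosing the boards at (338,243), (339,196) and (384,196), and leaving the one at (397,245). First I'll turn the tool to the angle of board A.

play_rows([
  [[0,0,0],[0,0,6.93]],
  [[0,0,0],[0,0,6.93]],
  [[0,0,0],[0,0,6.93]],
  [[0,0,0],[0,0,6.93]],
  [[0,0,0],[0,0,6.93]],
  [[0,0,0],[0,0,6.93]],
  [[0,0,0],[0,0,6.93]],
  [[0,0,0],[0,0,6.93]],
], gripper=1, grip_force=20)

```text
time: 1.37
eef_pos: [0.2421, 0.5762, 0.2227]
eef_rot: [[-0.198, 0.98, -0.0], [0.98, 0.198, -0.0], [-0.0, -0.0, -1.0]]
wrist_force: [0.2, -0.9, 0.5]
opening: 0.0878
```

```bash
cat > go.py <<'E'
from plant import *
import numpy as np,sys
s=get_state(); R=np.array(s['eef_rot']); p=np.array(s['eef_pos'])*1000
phi=np.degrees(np.arctan2(R[1,1],R[0,1]))
t=np.array(list(map(float,sys.argv[1:4])))
print('t',round(s['time'],2),'p',p.round(1),'phi',phi.round(2),'open',round(s['opening']*1000,1),'F',np.round(s['wrist_force'],1))
print('tool shift',(R.T@(t-p)).round(1), 'turn z', round(phi-float(sys.argv[4]),2), 'n',round(np.abs(R.T@(t-p)).max()/41.7,2))
E
python3 go.py 456.7 -88 120 11.8
```

```text
t 1.37 p [242.1 576.2 222.7] phi 11.43 open 87.8 F [ 0.2 -0.9  0.5]
tool shift [-693.5   78.8  102.7] turn z -0.37 n 16.63
```

play_rows([
  [[-38.5,4.4,0],[0,0,0]],
  [[-38.5,4.4,0],[0,0,0]],
  [[-38.5,4.4,0],[0,0,0]],
  [[-38.5,4.4,0],[0,0,0]],
  [[-38.5,4.4,0],[0,0,0]],
  [[-38.5,4.4,0],[0,0,0]],
  [[-38.5,4.4,0],[0,0,0]],
  [[-38.5,4.4,0],[0,0,0]],
])

```text
time: 2.03
eef_pos: [0.3396, 0.2802, 0.2229]
eef_rot: [[-0.204, 0.979, 0.001], [0.979, 0.204, 0.0], [0.0, 0.001, -1.0]]
wrist_force: [0.1, -0.0, 0.2]
opening: 0.0878
```

play_rows([
  [[-38.5,4.4,0],[0,0,0]],
  [[-38.5,4.4,0],[0,0,0]],
  [[-38.5,4.4,0],[0,0,0]],
  [[-38.5,4.4,0],[0,0,0]],
  [[-38.5,4.4,0],[0,0,0]],
  [[-38.5,4.4,0],[0,0,0]],
  [[-38.5,4.4,0],[0,0,0]],
  [[-38.5,4.4,0],[0,0,0]],
])

```text
time: 2.7
eef_pos: [0.437, -0.0145, 0.2231]
eef_rot: [[-0.204, 0.979, 0.001], [0.979, 0.204, 0.0], [-0.0, 0.001, -1.0]]
wrist_force: [1.0, -0.3, 0.2]
opening: 0.088
```

play_rows([
  [[-38.5,4.4,10],[0,0,0]],
  [[-38.5,4.4,10],[0,0,0]],
  [[0,0,30],[0,0,0]],
  [[0,0,30],[0,0,0]],
  [[0,0,20],[0,0,0]],
  [[0,0,0],[0,0,0]],
])

```text
time: 3.2
eef_pos: [0.4583, -0.086, 0.1194]
eef_rot: [[-0.203, 0.979, -0.006], [0.979, 0.203, 0.001], [0.003, -0.006, -1.0]]
wrist_force: [0.5, 0.2, 0.2]
opening: 0.0877
```

```bash
python3 go.py 456.7 -88 2 11.8
```

```text
t 3.2 p [458.3 -86.  119.4] phi 11.71 open 87.7 F [0.5 0.2 0.2]
tool shift [ -1.9  -1.3 117.4] turn z -0.09 n 2.82
```

play_rows([
  [[-2,-1.3,35],[0,0,0]],
  [[0,0,35],[0,0,0]],
  [[0,0,30],[0,0,0]],
  [[0,0,10],[0,0,0]],
  [[0,0,6],[0,0,0]],
  [[0,0,0],[0,0,0]],
  [[0,0,0],[0,0,0]],
])

```text
time: 3.78
eef_pos: [0.4612, -0.0884, 0.008]
eef_rot: [[-0.204, 0.979, 0.002], [0.979, 0.204, -0.0], [-0.001, 0.002, -1.0]]
wrist_force: [0.8, 0.2, 0.3]
opening: 0.088
```

```bash
python3 go.py 456.7 -88 3 11.8; python3 - <<'E'
from h import *
for n,(x0,y0) in {'top':(290,200),'side':(250,190)}.items():
    im=capture(n); cv2.imwrite(f'pics/g1_{n}.png',cv2.resize(im[y0:y0+90,x0:x0+100,::-1],None,fx=5,fy=5,interpolation=cv2.INTER_CUBIC))
E
python3 -c "
import cv2,numpy as np
cv2.imwrite('pics/g1.png',cv2.resize(np.hstack([cv2.imread('pics/g1_top.png'),cv2.imread('pics/g1_side.png')]),None,fx=.8,fy=.8))"
```

```text
t 3.78 p [461.2 -88.4   8. ] phi 11.78 open 88.0 F [0.8 0.2 0.3]
tool shift [ 1.3 -4.3  4.9] turn z -0.02 n 0.12
```

View pics/g1.png

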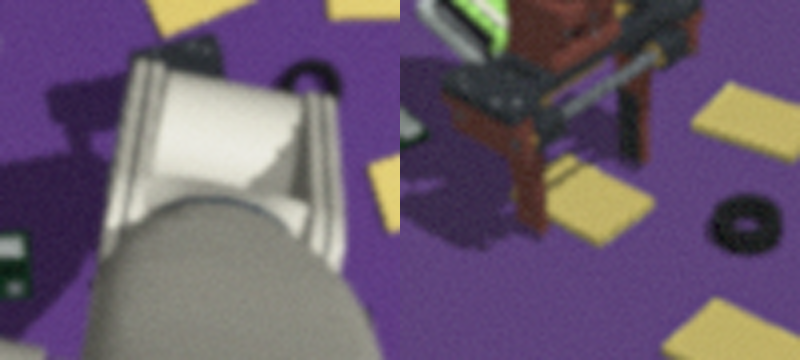

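The side view shows the fingers straddling board A with one finger at each long edge. The TCP is still about 5 mm high.

play_rows([
  [[1.3,-4.3,3],[0,0,0]],
  [[0,0,2],[0,0,0]],
  [[0,0,0],[0,0,0]],
  [[0,0,0],[0,0,0]],
])

```text
time: 4.22
eef_pos: [0.4556, -0.0879, 0.0019]
eef_rot: [[-0.204, 0.979, 0.0], [0.979, 0.204, -0.0], [-0.0, 0.0, -1.0]]
wrist_force: [-0.1, -0.2, -1.3]
opening: 0.0879
```

play_rows([
  [[0,0,0],[0,0,0]],
  [[0,0,0],[0,0,0]],
  [[0,0,0],[0,0,0]],
  [[0,0,0],[0,0,0]],
  [[0,0,0],[0,0,0]],
  [[0,0,0],[0,0,0]],
  [[0,0,0],[0,0,0]],
  [[0,0,0],[0,0,0]],
], gripper=0)

```text
time: 4.88
eef_pos: [0.4557, -0.0879, 0.0017]
eef_rot: [[-0.204, 0.979, 0.0], [0.979, 0.204, -0.0], [-0.0, 0.0, -1.0]]
wrist_force: [0.7, -0.7, -0.2]
opening: 0.0541
```

```bash
python3 go.py 456.7 -88 3 11.8
```

```text
t 4.88 p [455.7 -87.9   1.7] phi 11.77 open 54.1 F [ 0.7 -0.7 -0.2]
tool shift [-0.3  1.  -1.3] turn z -0.03 n 0.03
```

The grip is good, with an opening of 54.1 mm. Next: lift, and turn by 14.8° to the tray's angle.

play_rows([
  [[0,0,-20],[0,0,0]],
  [[0,0,-40],[0,0,0]],
  [[0,0,-40],[0,0,0]],
  [[0,0,0],[0,0,4.9]],
  [[0,0,0],[0,0,4.9]],
  [[0,0,0],[0,0,4.9]],
  [[0,0,0],[0,0,0]],
])

```text
time: 5.47
eef_pos: [0.4556, -0.0879, 0.102]
eef_rot: [[0.054, 0.999, 0.001], [0.999, -0.054, -0.0], [-0.0, 0.001, -1.0]]
wrist_force: [0.2, 0.1, -0.3]
opening: 0.0536
```

```bash
python3 go.py 535.5 127.5 60 -3
```

```text
t 5.47 p [455.6 -87.9 102. ] phi -3.1 open 53.6 F [ 0.2  0.1 -0.3]
tool shift [219.4  68.1  42.1] turn z -0.1 n 5.26
```

play_rows([
  [[35,11,0],[0,0,0]],
  [[35,11,0],[0,0,0]],
  [[35,11,0],[0,0,0]],
  [[35,11,0],[0,0,0]],
  [[35,11,0],[0,0,0]],
  [[35,11,0],[0,0,0]],
  [[9.4,2.1,0],[0,0,0]],
  [[0,0,0],[0,0,0]],
])

```text
time: 6.13
eef_pos: [0.5354, 0.13, 0.1013]
eef_rot: [[0.046, 0.999, 0.0], [0.999, -0.046, 0.0], [0.0, 0.0, -1.0]]
wrist_force: [-0.3, -0.8, -0.3]
opening: 0.0536
```

play_rows([
  [[0,0,25],[0,0,0]],
  [[0,0,17],[0,0,0]],
  [[0,0,0],[0,0,0]],
  [[0,0,0],[0,0,0]],
])

```text
time: 6.47
eef_pos: [0.5334, 0.1262, 0.0589]
eef_rot: [[0.051, 0.999, -0.003], [0.999, -0.051, -0.001], [-0.001, -0.003, -1.0]]
wrist_force: [0.4, 0.4, -0.7]
opening: 0.0538
```

```bash
python3 go.py 535.5 127.5 25 -3;python3 - <<'E'
from h import *
for n,(x0,y0) in {'top':(220,175),'side':(220,140)}.items():
    im=capture(n); cv2.imwrite(f'pics/p1_{n}.png',cv2.resize(im[y0:y0+90,x0:x0+100,::-1],None,fx=4,fy=4,interpolation=cv2.INTER_CUBIC))
cv2.imwrite('pics/p1.png',np.hstack([cv2.imread('pics/p1_top.png'),cv2.imread('pics/p1_side.png')]))
E
```

```text
t 6.47 p [533.4 126.2  58.9] phi -2.94 open 53.8 F [ 0.4  0.4 -0.7]
tool shift [ 1.4  2.2 33.9] turn z 0.06 n 0.81
```

View pics/p1.png

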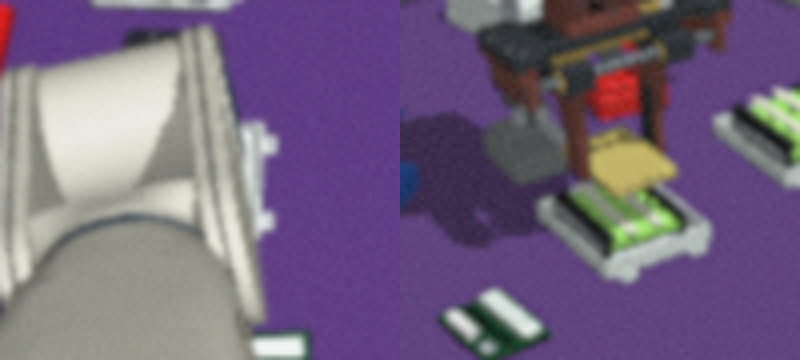

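The side view shows the board held flat above the pack. I'll lower it gently.

play_rows([
  [[1.4,2.2,12],[0,0,0]],
  [[0,0,10],[0,0,0]],
  [[0,0,6],[0,0,0]],
  [[0,0,3],[0,0,0]],
  [[0,0,0],[0,0,0]],
  [[0,0,0],[0,0,0]],
])

```text
time: 7.07
eef_pos: [0.5369, 0.129, 0.0284]
eef_rot: [[0.051, 0.999, -0.001], [0.999, -0.051, -0.0], [-0.0, -0.001, -1.0]]
wrist_force: [-0.2, -0.6, -0.8]
opening: 0.0536
```

```bash
python3 go.py 535.5 127.5 24 -3
```

```text
t 7.07 p [536.9 129.   28.4] phi -2.92 open 53.6 F [-0.2 -0.6 -0.8]
tool shift [-1.6 -1.3  4.4] turn z 0.08 n 0.1
```

play_rows([
  [[-1.6,-1.3,1.5],[0,0,0]],
  [[0,0,1],[0,0,0]],
  [[0,0,1],[0,0,0]],
  [[0,0,0],[0,0,0]],
  [[0,0,0],[0,0,0]],
])

```text
time: 7.48
eef_pos: [0.5358, 0.1275, 0.0253]
eef_rot: [[0.051, 0.999, 0.0], [0.999, -0.051, 0.0], [0.0, 0.0, -1.0]]
wrist_force: [0.1, -0.1, -0.7]
opening: 0.0534
```

```bash
python3 go.py 535.5 127.5 24 -3
```

```text
t 7.48 p [535.8 127.5  25.3] phi -2.93 open 53.4 F [ 0.1 -0.1 -0.7]
tool shift [ 0.  -0.3  1.3] turn z 0.07 n 0.03
```

Now release and lift straight up.

play_rows([
  [[0,0,0.8],[0,0,0]],
  [[0,0,0],[0,0,0]],
  [[0,0,0],[0,0,0]],
])

```text
time: 7.73
eef_pos: [0.5358, 0.1275, 0.0244]
eef_rot: [[0.051, 0.999, 0.0], [0.999, -0.051, 0.0], [0.0, 0.0, -1.0]]
wrist_force: [0.0, 0.4, -0.7]
opening: 0.0537
```

play_rows([
  [[0,0,0],[0,0,0]],
  [[0,0,0],[0,0,0]],
  [[0,0,0],[0,0,0]],
  [[0,0,0],[0,0,0]],
  [[0,0,0],[0,0,0]],
], gripper=0.9)

```text
time: 8.15
eef_pos: [0.5358, 0.1275, 0.0244]
eef_rot: [[0.051, 0.999, 0.0], [0.999, -0.051, 0.0], [0.0, 0.0, -1.0]]
wrist_force: [0.4, 0.3, -0.1]
opening: 0.0787
```

play_rows([
  [[0,0,-5],[0,0,0]],
  [[0,0,-20],[0,0,0]],
  [[0,0,-35],[0,0,0]],
  [[0,0,-35],[0,0,0]],
  [[0,0,0],[0,0,0]],
])

```text
time: 8.57
eef_pos: [0.5396, 0.1283, 0.1255]
eef_rot: [[0.051, 0.999, 0.01], [0.999, -0.051, 0.002], [0.003, 0.009, -1.0]]
wrist_force: [1.5, -0.5, -0.2]
opening: 0.0788
```

```bash
python3 go.py 604 -94.6 110 21.3
```

```text
t 8.57 p [539.6 128.3 125.5] phi -2.94 open 78.8 F [ 1.5 -0.5 -0.2]
tool shift [-219.4   75.6   15.7] turn z -24.24 n 5.26
```

play_rows([
  [[-36.5,12.6,0],[0,0,0]],
  [[-36.5,12.6,0],[0,0,0]],
  [[-36.5,12.6,0],[0,0,0]],
  [[-36.5,12.6,0],[0,0,0]],
  [[-36.5,12.6,0],[0,0,0]],
  [[-36.5,12.6,0],[0,0,0]],
  [[0,0,0],[0,0,-6]],
  [[0,0,0],[0,0,-6]],
])

```text
time: 9.23
eef_pos: [0.6005, -0.0977, 0.1194]
eef_rot: [[-0.159, 0.987, 0.001], [0.987, 0.159, -0.0], [-0.0, 0.001, -1.0]]
wrist_force: [0.3, 0.9, 0.3]
opening: 0.0791
```

play_rows([
  [[0,0,0],[0,0,-6]],
  [[0,0,0],[0,0,-6.2]],
  [[0,0,0],[0,0,0]],
  [[0,0,0],[0,0,0]],
])

```text
time: 9.57
eef_pos: [0.5999, -0.0952, 0.1193]
eef_rot: [[-0.36, 0.933, -0.0], [0.933, 0.36, -0.0], [0.0, -0.0, -1.0]]
wrist_force: [0.7, 0.8, -0.2]
opening: 0.0789
```

```bash
python3 go.py 604 -94.6 2.5 21.3; python3 - <<'E'
from h import *
im,o=boards('top')
for u,uv in o: print(u,*rect(toworld('top',uv,.008)))
cr=im[175:265,220:420,::-1]; cv2.imwrite('pics/q1.png',cv2.resize(cr,None,fx=4,fy=4,interpolation=cv2.INTER_CUBIC))
im,o=boards('side')
for u,uv in o: print(u,*rect(toworld('side',uv,.030)))
cr=im[140:230,220:420,::-1]; cv2.imwrite('pics/q1s.png',cv2.resize(cr,None,fx=4,fy=4,interpolation=cv2.INTER_CUBIC))
E
```

```text
t 9.57 p [599.9 -95.2 119.3] phi 21.08 open 78.9 F [ 0.7  0.8 -0.2]
tool shift [ -1.    4.  116.8] turn z -0.22 n 2.8
[396. 246.] [ 446.2 -269.6] 53.9 80.5 15.8
[388. 196.] [ 602.7 -251.4] 51.7 52.4 88.9
[367. 151.] [ 747.9 -190.1] 23.1 86.1 -10.7
[336. 277.] [ 431.4 -292.7] 55.8 81.3 15.1
[375. 245.] [ 584.1 -262.6] 54.4 83.5 -0.5
[340. 220.] [ 585.3 -122.1] 55.9 81.6 21.7
[401. 214.] [ 733.7 -206.3] 28.2 106.8 -15.6
```

View pics/q1.png

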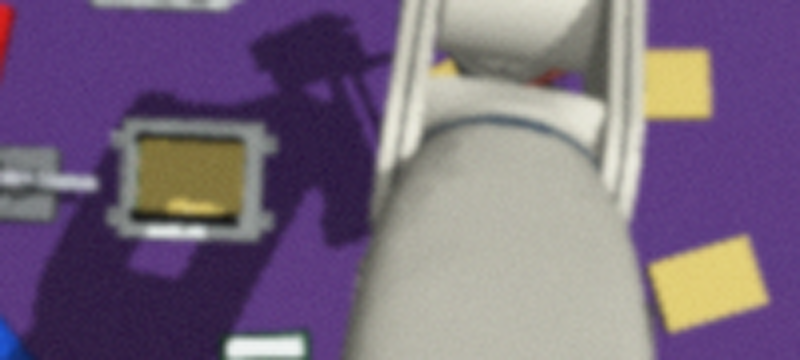

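View pics/q1s.png

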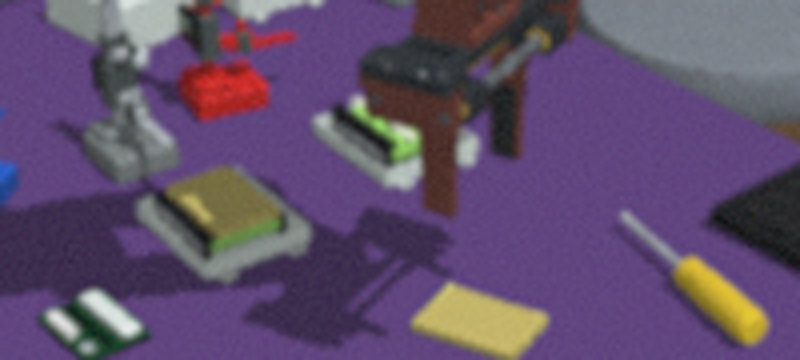

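Board 1 lies flat on the pack, in the arm's shadow, at top-crop (135–247, 138–220), and the gauge has not moved. Next is board B.

play_rows([
  [[-1,4,30],[0,0,-0.2]],
  [[0,0,30],[0,0,0]],
  [[0,0,25],[0,0,0]],
  [[0,0,15],[0,0,0]],
  [[0,0,8],[0,0,0]],
  [[0,0,0],[0,0,0]],
  [[0,0,0],[0,0,0]],
], gripper=1)

```text
time: 10.25
eef_pos: [0.6044, -0.0946, 0.0116]
eef_rot: [[-0.365, 0.931, 0.0], [0.931, 0.365, -0.0], [-0.0, 0.0, -1.0]]
wrist_force: [-0.1, -0.6, 0.9]
opening: 0.0876
```

```bash
python3 go.py 604 -94.6 2.5 21.3
```

```text
t 10.25 p [604.4 -94.6  11.6] phi 21.43 open 87.6 F [-0.1 -0.6  0.9]
tool shift [ 0.1 -0.4  9.1] turn z 0.13 n 0.22
```

play_rows([
  [[0,0,5],[0,0,0]],
  [[0,0,4.1],[0,0,0]],
  [[0,0,0],[0,0,0]],
  [[0,0,0],[0,0,0]],
])

```text
time: 10.58
eef_pos: [0.6043, -0.0946, 0.0026]
eef_rot: [[-0.366, 0.931, 0.0], [0.931, 0.366, -0.0], [-0.0, 0.0, -1.0]]
wrist_force: [-1.2, -0.9, 0.2]
opening: 0.0878
```

play_rows([
  [[0,0,0],[0,0,0]],
  [[0,0,0],[0,0,0]],
  [[0,0,0],[0,0,0]],
  [[0,0,0],[0,0,0]],
  [[0,0,0],[0,0,0]],
  [[0,0,0],[0,0,0]],
  [[0,0,0],[0,0,0]],
  [[0,0,0],[0,0,0]],
], gripper=0)

```text
time: 11.25
eef_pos: [0.6042, -0.0946, 0.0023]
eef_rot: [[-0.366, 0.931, 0.0], [0.931, 0.366, 0.0], [-0.0, 0.0, -1.0]]
wrist_force: [-0.7, -0.2, 0.6]
opening: 0.0539
```

```bash
python3 go.py 604 -94.6 2.5 -3
```

```text
t 11.25 p [604.2 -94.6   2.3] phi 21.47 open 53.9 F [-0.7 -0.2  0.6]
tool shift [ 0.  -0.2 -0.2] turn z 24.47 n 0.0
```

play_rows([
  [[0,0,-20],[0,0,0]],
  [[0,0,-40],[0,0,0]],
  [[0,0,-40],[0,0,0]],
  [[0,0,0],[0,0,6.1]],
  [[0,0,0],[0,0,6.1]],
  [[0,0,0],[0,0,6.1]],
  [[0,0,0],[0,0,6.1]],
  [[0,0,0],[0,0,0]],
])

```text
time: 11.92
eef_pos: [0.6039, -0.0946, 0.1023]
eef_rot: [[0.055, 0.998, -0.0], [0.998, -0.055, 0.0], [0.0, -0.0, -1.0]]
wrist_force: [0.2, 0.1, -0.6]
opening: 0.0535
```

```bash
python3 go.py 535.5 127.5 60 -3
```

```text
t 11.92 p [603.9 -94.6 102.3] phi -3.15 open 53.5 F [ 0.2  0.1 -0.6]
tool shift [218.  -80.5  42.3] turn z -0.15 n 5.23
```

play_rows([
  [[36,-13.4,0],[0,0,0]],
  [[36,-13.4,0],[0,0,0]],
  [[36,-13.4,0],[0,0,0]],
  [[36,-13.4,0],[0,0,0]],
  [[36,-13.4,0],[0,0,0]],
  [[36,-13.4,0],[0,0,0]],
  [[2,0,0],[0,0,0]],
  [[0,0,0],[0,0,0]],
])

```text
time: 12.58
eef_pos: [0.5344, 0.129, 0.1022]
eef_rot: [[0.044, 0.999, -0.0], [0.999, -0.044, -0.0], [-0.0, -0.0, -1.0]]
wrist_force: [0.4, 0.1, -1.1]
opening: 0.0538
```

play_rows([
  [[0,0,25],[0,0,0]],
  [[0,0,12],[0,0,0]],
  [[0,0,0],[0,0,0]],
  [[0,0,0],[0,0,0]],
])

```text
time: 12.92
eef_pos: [0.5345, 0.126, 0.0645]
eef_rot: [[0.052, 0.999, -0.002], [0.999, -0.052, -0.001], [-0.001, -0.002, -1.0]]
wrist_force: [0.2, 0.3, 0.1]
opening: 0.0536
```

```bash
python3 go.py 535.5 127.5 33 -3
```

```text
t 12.92 p [534.5 126.   64.5] phi -2.97 open 53.6 F [0.2 0.3 0.1]
tool shift [ 1.6  1.  31.5] turn z 0.03 n 0.75
```

play_rows([
  [[1.6,1,12],[0,0,0]],
  [[0,0,8],[0,0,0]],
  [[0,0,6],[0,0,0]],
  [[0,0,2],[0,0,0]],
  [[0,0,0],[0,0,0]],
  [[0,0,0],[0,0,0]],
])

```text
time: 13.42
eef_pos: [0.536, 0.1288, 0.0372]
eef_rot: [[0.051, 0.999, -0.0], [0.999, -0.051, -0.0], [-0.0, -0.0, -1.0]]
wrist_force: [0.0, -0.4, -0.4]
opening: 0.0536
```

```bash
python3 go.py 535.5 127.5 33 -3
```

```text
t 13.42 p [536.  128.8  37.2] phi -2.93 open 53.6 F [ 0.  -0.4 -0.4]
tool shift [-1.3 -0.4  4.2] turn z 0.07 n 0.1
```

play_rows([
  [[-1.3,-0.4,1.5],[0,0,0]],
  [[0,0,1.2],[0,0,0]],
  [[0,0,1],[0,0,0]],
  [[0,0,0.5],[0,0,0]],
  [[0,0,0],[0,0,0]],
  [[0,0,0],[0,0,0]],
])

```text
time: 13.92
eef_pos: [0.5356, 0.1275, 0.0331]
eef_rot: [[0.051, 0.999, -0.0], [0.999, -0.051, -0.0], [-0.0, -0.0, -1.0]]
wrist_force: [-0.6, -0.2, -1.5]
opening: 0.054
```

play_rows([
  [[0,0,0],[0,0,0]],
  [[0,0,0],[0,0,0]],
  [[0,0,0],[0,0,0]],
  [[0,0,0],[0,0,0]],
  [[0,0,0],[0,0,0]],
], gripper=0.9)

```text
time: 14.33
eef_pos: [0.5357, 0.1275, 0.0331]
eef_rot: [[0.051, 0.999, 0.0], [0.999, -0.051, 0.0], [0.0, 0.0, -1.0]]
wrist_force: [0.5, -0.4, 0.3]
opening: 0.0785
```

play_rows([
  [[0,0,-5],[0,0,0]],
  [[0,0,-20],[0,0,0]],
  [[0,0,-35],[0,0,0]],
  [[0,0,-30],[0,0,0]],
  [[0,0,0],[0,0,0]],
  [[0,0,0],[0,0,0]],
])

```text
time: 14.83
eef_pos: [0.5369, 0.1278, 0.1252]
eef_rot: [[0.051, 0.999, 0.004], [0.999, -0.051, 0.001], [0.001, 0.004, -1.0]]
wrist_force: [-0.6, 0.7, -1.6]
opening: 0.0792
```

```bash
python3 go.py 603 -236.9 110 -0.4
```

```text
t 14.83 p [536.9 127.8 125.2] phi -2.93 open 79.2 F [-0.6  0.7 -1.6]
tool shift [-360.9   84.6   15.1] turn z -2.53 n 8.65
```

play_rows([
  [[-36,8.5,0],[0,0,0]],
  [[-36,8.5,0],[0,0,0]],
  [[-36,8.5,0],[0,0,0]],
  [[-36,8.5,0],[0,0,0]],
  [[-36,8.5,0],[0,0,0]],
  [[-36,8.5,0],[0,0,0]],
  [[-36,8.5,0],[0,0,0]],
  [[-36,8.5,0],[0,0,0]],
])

```text
time: 15.5
eef_pos: [0.5878, -0.1652, 0.1215]
eef_rot: [[0.051, 0.999, -0.002], [0.999, -0.051, 0.001], [0.001, -0.003, -1.0]]
wrist_force: [0.7, 0.5, -0.2]
opening: 0.079
```

play_rows([
  [[-36,8.5,0],[0,0,0]],
  [[-36,8.5,0],[0,0,0]],
  [[0,0,0],[0,0,-2.5]],
  [[0,0,0],[0,0,0]],
  [[0,0,0],[0,0,0]],
], gripper=1)

```text
time: 15.92
eef_pos: [0.6008, -0.2361, 0.1214]
eef_rot: [[0.009, 1.0, -0.003], [1.0, -0.009, 0.001], [0.001, -0.003, -1.0]]
wrist_force: [-0.6, 0.1, -0.3]
opening: 0.0878
```

```bash
python3 go.py 603 -236.9 2.2 -0.4; cat > chk.py <<'E'
from h import *
import sys
tag=sys.argv[1]; z=float(sys.argv[2]); a=np.radians(-3); c=np.array([.5355,.1275])
R=np.array([[np.cos(a),-np.sin(a)],[np.sin(a),np.cos(a)]])
for n,(x0,y0) in {'top':(215,180),'side':(215,135)}.items():
    im=capture(n); f=7
    cr=cv2.resize(im[y0:y0+80,x0:x0+110,::-1],None,fx=f,fy=f,interpolation=cv2.INTER_CUBIC)
    P=np.array([[-27,-40],[27,-40],[27,40],[-27,40]])*.001@R.T+c
    u=(topix(n,np.c_[P,np.full(4,z)])+.5-[x0,y0])*f
    cv2.polylines(cr,[u.astype(np.int32)],True,(0,0,255),1)
    cv2.imwrite(f'pics/{tag}_{n}.png',cr)
E
python3 chk.py s2 .038
```

```text
t 15.92 p [ 600.8 -236.1  121.4] phi -0.54 open 87.8 F [-0.6  0.1 -0.3]
tool shift [ -1.    2.5 119.2] turn z -0.14 n 2.86
```

View pics/s2_top.png

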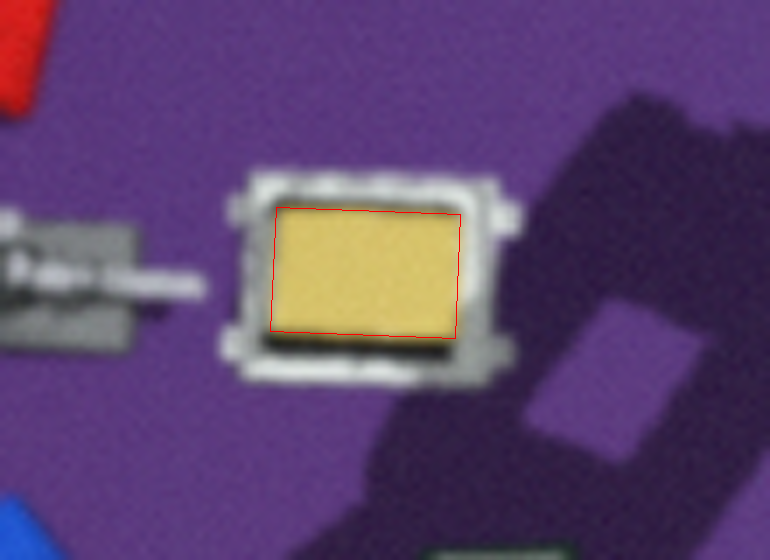

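View pics/s2_side.png

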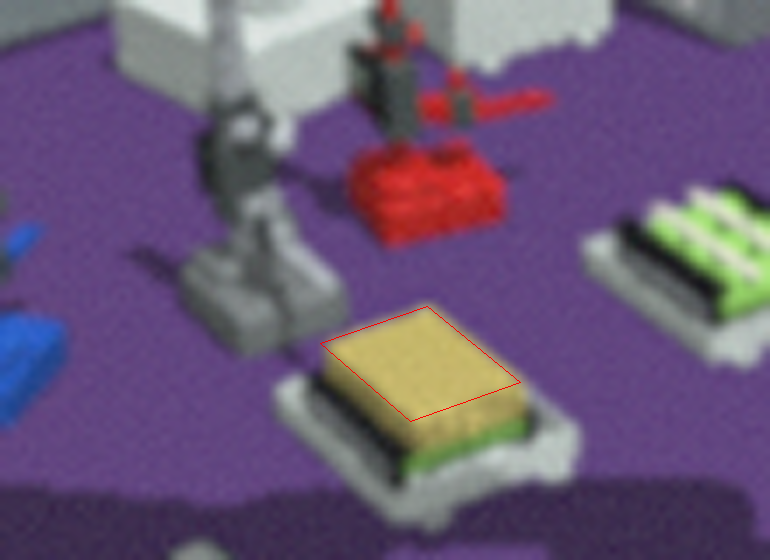

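Both pictures show two boards stacked, matching the expected outline at 38 mm (top crop 270–460, 207–338). Next is board C.

play_rows([
  [[-1,2.5,30],[0,0,0]],
  [[0,0,30],[0,0,0]],
  [[0,0,25],[0,0,0]],
  [[0,0,15],[0,0,0]],
  [[0,0,9],[0,0,0]],
  [[0,0,0],[0,0,0]],
  [[0,0,0],[0,0,0]],
  [[0,0,0],[0,0,0]],
])

```text
time: 16.68
eef_pos: [0.6056, -0.2376, 0.0155]
eef_rot: [[0.007, 1.0, 0.002], [1.0, -0.007, -0.001], [-0.001, 0.002, -1.0]]
wrist_force: [-0.3, -0.0, -0.2]
opening: 0.0882
```

```bash
python3 go.py 603 -236.9 2.2 -0.4
```

```text
t 16.68 p [ 605.6 -237.6   15.5] phi -0.42 open 88.2 F [-0.3 -0.  -0.2]
tool shift [ 0.7 -2.7 13.3] turn z -0.02 n 0.32
```

play_rows([
  [[0.7,-2.7,6],[0,0,0]],
  [[0,0,5],[0,0,0]],
  [[0,0,2.1],[0,0,0]],
  [[0,0,0],[0,0,0]],
  [[0,0,0],[0,0,0]],
])

```text
time: 17.1
eef_pos: [0.6018, -0.2367, 0.0009]
eef_rot: [[0.008, 1.0, -0.0], [1.0, -0.008, 0.0], [0.0, -0.0, -1.0]]
wrist_force: [0.3, -0.3, -0.4]
opening: 0.0879
```

play_rows([
  [[0,0,0],[0,0,0]],
  [[0,0,0],[0,0,0]],
  [[0,0,0],[0,0,0]],
  [[0,0,0],[0,0,0]],
  [[0,0,0],[0,0,0]],
  [[0,0,0],[0,0,0]],
  [[0,0,0],[0,0,0]],
  [[0,0,0],[0,0,0]],
], gripper=0)

```text
time: 17.77
eef_pos: [0.602, -0.2367, 0.001]
eef_rot: [[0.008, 1.0, 0.0], [1.0, -0.008, -0.0], [-0.0, 0.0, -1.0]]
wrist_force: [1.0, 0.4, 0.8]
opening: 0.0539
```

```bash
python3 go.py 603 -236.9 2.2 -3
```

```text
t 17.77 p [ 602.  -236.7    1. ] phi -0.43 open 53.9 F [1.  0.4 0.8]
tool shift [-0.2  1.  -1.2] turn z 2.57 n 0.03
```

play_rows([
  [[0,0,-20],[0,0,0]],
  [[0,0,-40],[0,0,0]],
  [[0,0,-40],[0,0,0]],
  [[0,0,0],[0,0,2.5]],
  [[0,0,0],[0,0,0]],
])

```text
time: 18.18
eef_pos: [0.6035, -0.2374, 0.1038]
eef_rot: [[0.053, 0.999, 0.005], [0.999, -0.053, -0.002], [-0.002, 0.005, -1.0]]
wrist_force: [0.0, 0.3, -1.8]
opening: 0.0536
```

```bash
python3 go.py 535.5 127.5 60 -3
```

```text
t 18.18 p [ 603.5 -237.4  103.8] phi -3.02 open 53.6 F [ 0.   0.3 -1.8]
tool shift [360.8 -87.4  42.8] turn z -0.02 n 8.65
```

play_rows([
  [[36,-8.7,0],[0,0,0]],
  [[36,-8.7,0],[0,0,0]],
  [[36,-8.7,0],[0,0,0]],
  [[36,-8.7,0],[0,0,0]],
  [[36,-8.7,0],[0,0,0]],
  [[36,-8.7,0],[0,0,0]],
  [[36,-8.7,0],[0,0,0]],
  [[36,-8.7,0],[0,0,0]],
])

```text
time: 18.85
eef_pos: [0.5452, 0.056, 0.0995]
eef_rot: [[0.05, 0.999, -0.003], [0.999, -0.05, -0.0], [-0.0, -0.003, -1.0]]
wrist_force: [1.1, 0.2, -0.2]
opening: 0.0537
```

play_rows([
  [[36,-8.7,0],[0,0,0]],
  [[34,-8.7,0],[0,0,0]],
  [[0,0,0],[0,0,0]],
  [[0,0,20],[0,0,0]],
  [[0,0,12],[0,0,0]],
  [[0,0,0],[0,0,0]],
  [[0,0,0],[0,0,0]],
  [[0,0,0],[0,0,0]],
])

```text
time: 19.52
eef_pos: [0.5332, 0.1246, 0.0687]
eef_rot: [[0.052, 0.999, -0.001], [0.999, -0.052, -0.0], [-0.0, -0.001, -1.0]]
wrist_force: [-0.1, -0.1, -0.7]
opening: 0.0536
```

```bash
python3 go.py 535.5 127.5 39.6 -3
```

```text
t 19.52 p [533.2 124.6  68.7] phi -2.98 open 53.6 F [-0.1 -0.1 -0.7]
tool shift [ 3.1  2.1 29.1] turn z 0.02 n 0.7
```

play_rows([
  [[3,2,10],[0,0,0]],
  [[0,0,8],[0,0,0]],
  [[0,0,5],[0,0,0]],
  [[0,0,2.5],[0,0,0]],
  [[0,0,0],[0,0,0]],
  [[0,0,0],[0,0,0]],
  [[0,0,0],[0,0,0]],
])

```text
time: 20.1
eef_pos: [0.5356, 0.1282, 0.0436]
eef_rot: [[0.051, 0.999, 0.0], [0.999, -0.051, 0.0], [0.0, 0.0, -1.0]]
wrist_force: [-0.7, 0.8, 0.1]
opening: 0.0534
```

```bash
python3 go.py 535.5 127.5 39.6 -3
```

```text
t 20.1 p [535.6 128.2  43.6] phi -2.93 open 53.4 F [-0.7  0.8  0.1]
tool shift [-0.7 -0.   4. ] turn z 0.07 n 0.1
```

play_rows([
  [[-0.7,0,1.5],[0,0,0]],
  [[0,0,1.2],[0,0,0]],
  [[0,0,0.8],[0,0,0]],
  [[0,0,0.5],[0,0,0]],
  [[0,0,0],[0,0,0]],
  [[0,0,0],[0,0,0]],
])

```text
time: 20.6
eef_pos: [0.5354, 0.1275, 0.0395]
eef_rot: [[0.051, 0.999, -0.0], [0.999, -0.051, -0.0], [-0.0, -0.0, -1.0]]
wrist_force: [0.8, 0.5, -1.4]
opening: 0.054
```

play_rows([
  [[0,0,0],[0,0,0]],
  [[0,0,0],[0,0,0]],
  [[0,0,0],[0,0,0]],
  [[0,0,0],[0,0,0]],
  [[0,0,0],[0,0,0]],
], gripper=0.9)

```text
time: 21.02
eef_pos: [0.5355, 0.1275, 0.0396]
eef_rot: [[0.051, 0.999, 0.0], [0.999, -0.051, 0.0], [0.0, 0.0, -1.0]]
wrist_force: [0.5, 0.3, 0.5]
opening: 0.0783
```

play_rows([
  [[0,0,-5],[0,0,0]],
  [[0,0,-20],[0,0,0]],
  [[0,0,-35],[0,0,0]],
  [[0,0,-35],[0,0,0]],
  [[0,0,0],[0,0,0]],
  [[-35,0,0],[0,0,0]],
  [[-35,0,0],[0,0,0]],
  [[-35,0,0],[0,0,0]],
])

```text
time: 21.68
eef_pos: [0.53, 0.022, 0.135]
eef_rot: [[0.049, 0.999, 0.001], [0.999, -0.049, -0.0], [0.0, 0.001, -1.0]]
wrist_force: [1.3, -0.7, 0.0]
opening: 0.0787
```

play_rows([
  [[-38,0,0],[0,0,0]],
  [[-38,0,0],[0,0,0]],
  [[-38,0,0],[0,0,0]],
  [[-38,0,0],[0,0,0]],
  [[-38,0,0],[0,0,0]],
  [[-38,0,0],[0,0,0]],
  [[0,0,0],[0,0,0]],
  [[0,0,0],[0,0,0]],
])

```text
time: 22.35
eef_pos: [0.518, -0.2068, 0.1345]
eef_rot: [[0.055, 0.998, 0.0], [0.998, -0.055, -0.0], [0.0, 0.0, -1.0]]
wrist_force: [0.4, 0.3, -0.2]
opening: 0.0791
```

```bash
python3 go.py 535.5 127.5 40 -3; python3 chk.py s3 .046; python3 - <<'E'
from h import *
im,o=boards('top'); cv2.imwrite('pics/fin_top.png',im[:,:,::-1])
for u,uv in o:
    z=.046 if abs(u[0]-268)<15 else .008
    print(u,*rect(toworld('top',uv,z)))
E
```

```text
t 22.35 p [ 518.  -206.8  134.5] phi -3.15 open 79.1 F [ 0.4  0.3 -0.2]
tool shift [334.7  -1.   94.5] turn z -0.15 n 8.03
[267. 218.] [535.6 126.4] 56.9 81.1 -3.6
[368. 151.] [ 747.9 -189.9] 23.4 86.6 -11.8
```

View pics/s3_top.png

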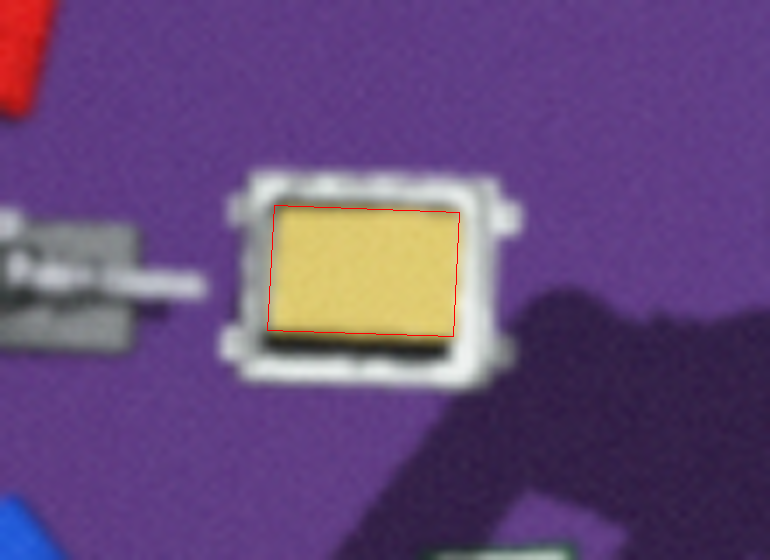

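View pics/s3_side.png

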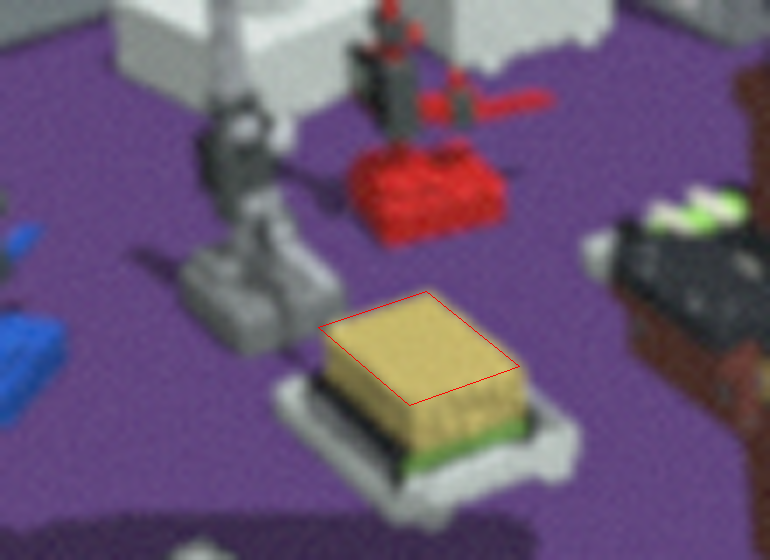

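View pics/fin_top.png

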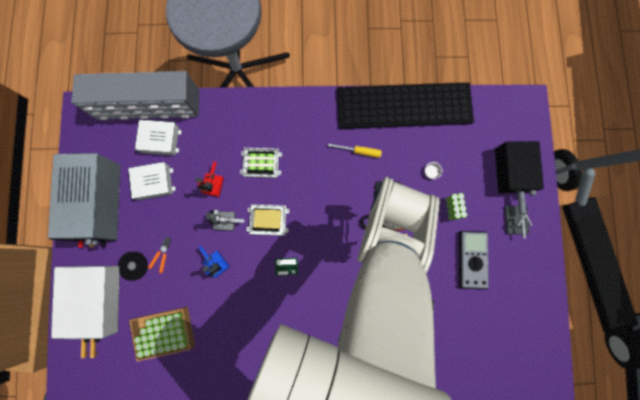

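The stack's outline matches the expected 46 mm level in both pictures, and nothing else has moved. I'm handing the job in.

```bash
python3 -c "
from plant import *
print(close_job())"
```

```text
the job is handed in; nothing more can be done
None
```

I stacked three boards on the four-cell pack (pack_low, top at 22 mm) in the tray beside the grey gauge. That brings the top of the stack to 46 mm, level with the mark. I left the fourth board where it lay, about 0.4 m from the tray.

- **Position:** the last top picture put the stack about 1 mm off the tray centre I had measured, and about 0.6° off its angle. The rectangle predicted at 46 mm lay on the top board in both camera views.
- **Contact:** wrist force readings stayed under about 2 N. The fingers were open and the arm well clear above the bench when I handed in, after about 22 s of robot time.
- **Bystanders:** as far as I could see, the gauge, packs and other things on the bench had not moved. I checked this by eye and did not measure it again.
- **Less certain:** the last board check did not list the unused board, because the arm hid it. It had not moved when last seen mid-job. The top outline measured 56.9 mm wide instead of 54 mm, probably because the boards' sides show in that view.

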